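Pack the fossil and latch the sample case

TASK

Pack the fossil (the big pale lump of rock on the desk beside the microscope) into the pocket of the sample case that has the small paper label card, and shut the lid. Then hook the wire loop of the draw latch over the keeper on the lid, down behind its lip, and press the latch lever over centre until it lies flat against the case, so that the loop is drawn tight. Leave the other things where they are and knock no bottle or vial over.

Things in the scene. Friction and masses are not known exactly. Their poses are not given: they have to be found in the camera images.
- fossil_centre (a point): Centre of the fossil, a loose pale lump, the largest rock here: 34 (x) x 44 (y) x 35 mm high, 17.5 mm above its underside; 0.11 kg. It starts on the desk (z = 0) in any of four places about 75 mm apart in a row beside the microscope, turned any way; grasp it across x or y and keep it standing as it is: lying more than 40 mm high it would foul the lid.
- card_centre (a point): Top centre of the paper label card (44 x 30 x 1.5 mm, fixed), on the floor of the empty pocket, at its middle; axes as the case's. Pockets are cut in black foam: 77 mm long (case x), 54 mm wide (case y), 14 mm deep. Three lie side by side, middles 59 mm apart along case y; two hold small samples. Above the desk: pocket floor 65 mm, foam top 79, case rim 80.
- case: Grey hard sample case, fixed on the desk: 100 mm deep (x), 192 mm wide (y), body 80 mm high, 112 mm with the lid shut. Origin: centre of the underside; x points to its back (hinges), -x to the front wall (latch, towards the robot) 50 mm from the origin. Midway along that wall a pedestal 28 mm wide stands out 10 mm on body and lid; it carries the latch.
- lid (a joint): Lid angle, rad: 0 shut, 1.57 upright, at most 1.75; starts about upright. Stiff hinge: it stays where it is left; closing takes about 3 N at the front edge. Hinge axis along case y, at case x = +50 mm, 80 mm above the desk. The lid is a tray 100 x 192 mm, 32 mm high.
- lid_edge (a point): Point on the lid: middle of its upper front edge, 100 mm along the lid from the hinge axis, on the outer face (32 mm from the rim plane, which holds the hinge axis). Moves with the lid; its z is the outward normal of the lid's top, its -x points from the hinge to the front edge. The keeper's pedestal stands out in front of it (-x), 28 mm wide.
- keeper_seat (a point): Where the crossbar sits on the keeper, 17.5 mm out from the front wall; axes as the lid's; 96 mm above the desk when shut. The keeper is a steel hook 18 mm wide: its ledge top is 2.2 mm below this point; its upturned outer lip lies 5 to 8.5 mm in front (-x), top 4 mm above this point; its back plate is 5.5 mm behind. The crossbar passes over the lip and down behind it.
- lever (a joint): Latch lever angle, rad: 0 flat against the case, handle pointing down; grows as the handle swings out (1.57 straight out from the front) and up, to 2.6. Light friction holds it anywhere. Starts between 1.6 and 2.3.
- lever_pivot (a point): Lever pivot, axis along case y, 20 mm out from the front wall, 58 mm above the desk.
- lever_tip (a point): Point on the outer face of the steel lever handle near its end, 44 mm from the pivot along the handle. The handle is 20 mm wide, 3.5 mm thick and reaches 51 mm from the pivot; its outer face lies 7.5 mm off the line through the pivot; its last 7 mm flare out 3 mm more. With the lever flat this point is 14 mm above the desk and 27.5 mm out from the front wall. Pressing it home takes about 5 N.
- loop_pin (a point): Pivot pin of the wire loop, carried by the lever 14 mm from the lever pivot: with the lever flat it is 13.6 mm below and 3.5 mm inward of the lever pivot; it turns with the lever.
- bail (a joint): Angle of the wire loop on the lever, rad: 0 when the loop points opposite to the handle, growing as it swings outward and down; the loop's elevation above straight-out is lever - bail + 1.57. Light friction holds it anywhere. With the lever raised there is slack to pass over the lip; pulling the loop moves the lever along; on the ledge the loop draws the lever to about 1.1.
- bail_wire (a joint): How far the loop's spring is stretched, m: 0 slack, at most 0.006; 9 N per mm. When latched it is stretched by about 2 to 2.5 mm.
- bail_bar (a point): Middle of the loop's crossbar: round steel wire 4.4 mm thick along case y, 49 mm from the loop's pin. The loop's z points from pin to crossbar. It is a U with legs 19 mm either side of its middle, 42 mm wide; it passes round the keeper and the handle. On each end of the crossbar, outside the legs, a finger knob 9.6 mm thick turns freely: grip the loop across the two knobs (52 mm along case y).
- rock_grey: Flat dark grey rock, 26 x 36 x 12 mm, origin under its centre, in one of the four places of the fossil's row. Leave it alone.
- loupe: Folded pocket loupe, 40 x 24 x 14 mm, origin under its centre, in one of the four places of the fossil's row. Leave it alone.
- dropper_bottle: White dropper bottle, 29 mm thick, 69 mm tall, origin under its centre, in one of the four places of the fossil's row. Leave it standing.
- rock_tuff: Brown tuff sample, 22 x 30 x 16 mm, already packed in a pocket of the case. Leave it there.
- rock_sand: Tan sandstone sample, 26 x 46 x 13 mm, already packed in a pocket of the case. Leave it there.
- stain_bottle: Amber bottle, 44 mm thick, 90 mm tall, standing to the right of the case. Leave it standing.
- vial_0: Small capped glass vial, 24 mm thick, 56 mm tall, standing to the right of the case. Leave it standing.
- vial_1: Small capped glass vial like the other, standing next to it. Leave it standing.

How it is judged (in metres and radians):
On the way, in this order (a step that is already met when the one before it is completed fails the run):
1. the fossil lies in the label card's pocket, let go (horizontal distance between fossil_centre and card_centre below 0.025 m and height (world z) of fossil_centre between 0.07 and 0.09 m and contact force between the fingers and rock_fossil below 0.2 N), for 0.2 s.
2. the lid is shut (value of joint lid below 0.05 rad), for 0.1 s.
3. the loop's crossbar is down behind the keeper's lip (x of bail_bar in the frame of keeper_seat between -0.0048 and 0.009 m and z of bail_bar in the frame of keeper_seat between -0.004 and 0.0035 m), for 0.1 s.
At the end, for the whole second after the job is handed in: The fossil lies in the pocket with the label card (within 25 mm of its middle, not on the foam's top), the lid is shut (under 0.03 rad), the loop's crossbar sits on the keeper behind its lip, the lever lies flat (under 0.08 rad) and the loop is stretched by more than 1.2 mm (all of step 3 and horizontal distance between fossil_centre and card_centre below 0.025 m and height (world z) of fossil_centre between 0.07 and 0.09 m and value of joint lid below 0.03 rad and value of joint lever below 0.08 rad and value of joint bail_wire above 0.0012 m); the robot touches nothing.
It fails at once if the grey rock or the loupe is pushed more than 40 mm away (distance of any of rock_grey, loupe from where it was at the start of the episode above 0.04 m).
It fails at once if a packed sample is moved by more than 40 mm (distance of any of rock_tuff, rock_sand from where it was at the start of the episode above 0.04 m).
It fails at once if a bottle or vial is knocked over or pushed more than 40 mm away (angle between any of dropper_bottle, stain_bottle, vial_0, vial_1's own z axis and vertical above 0.6 rad or distance of any of dropper_bottle, stain_bottle, vial_0, vial_1 from where it was at the start of the episode above 0.04 m).
It also fails if it takes over 69 s, if anything falls off the work surface, if the arm or the gripper's body presses on something with over 40 N, if the wrist force passes 120 N, or if a joint passes its speed limit or range.

ROBOT

A 6-joint arm with a two-finger parallel gripper is mounted at the origin on a cart in front of the work surface, level with it; the furniture and walls round the work are solid. World frame = base frame: x ahead of the robot, y to its left, z up, the work surface at z = 0. Lengths are in mm, angles in rad, forces in N, time in s.
With the tool pointing down it reaches from about 350 to 975 mm from the base axis. Payload 7.1 kg.
Tool frame: the origin (TCP) lies at the centre of the arm's flange, where the gripper is bolted on; the fingertips stand 182 mm ahead of it and the grasp point (between the pads) lies 163 mm ahead of it; z points along the fingers, y is the line along which they close (so a half turn about z gives the same grasp; the last joint's range is limited). The gripper opens to 88 mm and grips with 3 to 60 N. Pads are 20 mm wide; open, the fingers measure 115 mm over their backs; the gripper's body (75 mm by 178 mm) begins 61 mm behind the grasp point.
Start: joints at [1.33, 0.423, 1.63, -0, 1.089, -0.019], TCP at [137.46, 609.681, 404.675] pointing down, gripper open.
Joint ranges: [-3, 3], [-0.9, 2.11], [0.09, 2.58], [-1.31, 4.45], [0.11, 2.69], [-2.54, 2.54]. Speed limits (rad/s): [2.39, 2.39, 3.01, 3.14, 3.14, 3.14].

INTERFACE

Orientations are given as a rotation vector (axis times angle).
In Python, from workcell import readout, get_image, ctrl gives the robot as it stands.
- The arm moves only by the tool step_arm, never from a script. Its argument "targets" is a list that holds one entry, the list of rows, each a list of 7 numbers: the shift along the world's x, y, z as a fraction of full scale, then the turn, a rotation vector about the world's x, y, z as a fraction of full scale, then the opening, from 0 (shut) to 1 (fully open). In form: [[[dx, dy, dz, wx, wy, wz, claw], ...]]. A call has exactly 5 rows; each row shifts and turns the commanded pose from where the row before left it; what a row does not reach is not made up. Full scale, the value 1, is 0.05 m for a shift and 4 degrees for a turn. A row lasts 1/8 s, in which the tool goes at most 62.5 mm and 10.7 degrees, less where a joint would pass 70% of its speed; a pose out of reach is approached as far as the arm can. A call with a number of a shift or a turn outside -1 to 1 is refused whole. A call with a gripper value outside its range is refused whole. The fingers move at their own pace and stop on an object; the grip force is fixed at half the most. Time passes only in rows, so rows that do not move let the fingers close, or fill a call up. It gives the time, the measured TCP pose, the force, the opening and the grip force at its end, in the units of the state.
- readout.get_obs(): the state, without advancing time (a new reading comes with each control period).
- get_image(name): name is "scene" or "top" or "wrist"; returns a dict with "pixels" (400x640x3 uint8, red, green, blue), "intrinsics" (3x3 intrinsics, pixels), "k1" (the pictures are not rectified: a ray, as slopes to the right and down, at radius r is drawn at 1 + k1 r^2 times it, then the intrinsics apply), "extrinsics" (4x4, takes a point from world to camera coordinates). Camera axes: x right, y down, z forward; pixel columns grow to the right and rows downward; lengths in mm; the calibration is good to about 2 mm. A picture is of the moment at which its call begins. There is no depth.
- ctrl.close_job(): hands the job in; it is judged then, once.
The state is a dict: "t": time; "qpos": joint angles; "qvel": joint speeds; "joint_torque": joint torques, N m; "ee_pos": TCP position; "orientation": TCP orientation; "ft_force": force on the tool from outside, world axes, zero at the start; "moment": the same for the moment, N m; "width": finger opening in mm; "grasp_force": force on a finger pad.
Only numpy, scipy, OpenCV 4.12 (cv2) and the standard library are available. Lean on these libraries where they do the work, as an engineer would, in place of code of your own. Each camera call takes 0.05 s, during which the arm holds its last target. There are 200 camera calls.

## Working session

There is one attempt and no reset: what is moved stays moved. The work goes in short steps, Python scripts to look and compute and a tool call to move; the robot and the scene stay as the last step left them, time stands still between calls to the robot, and variables do not carry over. Pictures are saved under pics/ and viewed, at most 10 in all, crops included, and the job is handed in when it is done.

Besides the shell and the picture viewer there is one more tool, called after "Request:" as name([rows], argument=value, ...), one row to a line, values as JSON. step_arm: Moves the arm, as the interface text tells. Shift numbers are shares of 0.05 m and turn numbers shares of 4 degrees, none past 1 either way. Its arguments: {"type":"object","properties":{"targets":{"type":"array"}},"required":["targets"]}

```bash
mkdir -p pics; cat > h.py <<'E'
import numpy as np, cv2
from workcell import readout, get_image, ctrl
def snap(n,f):
    im=get_image(n); cv2.imwrite('pics/'+f+'.png',im['pixels'][:,:,::-1]); np.savez('pics/'+f+'.npz',**{k:im[k] for k in('intrinsics','k1','extrinsics')}); return im
def ray(f,u,v):
    d=np.load('pics/'+f+'.npz');K=d['intrinsics'];k=float(d['k1']);E=d['extrinsics']
    x=np.array([(u-K[0,2])/K[0,0],(v-K[1,2])/K[1,1]]);s=x.copy()
    for _ in range(20): s=x/(1+k*(s@s))
    R=E[:3,:3];return -R.T@E[:3,3],R.T@np.array([*s,1])
def atz(f,u,v,z):
    c,d=ray(f,u,v);return c+d*(z-c[2])/d[2]
def proj(f,p):
    d=np.load('pics/'+f+'.npz');K=d['intrinsics'];k=float(d['k1']);E=d['extrinsics']
    q=E[:3,:3]@np.array(p,float)+E[:3,3];s=q[:2]/q[2];s=s*(1+k*(s@s));return K[0,0]*s[0]+K[0,2],K[1,1]*s[1]+K[1,2]
def tri(*obs):
    A=np.zeros((3,3));b=np.zeros(3)
    for f,u,v in obs:
        c,d=ray(f,u,v);d/=np.linalg.norm(d);P=np.eye(3)-np.outer(d,d);A+=P;b+=P@c
    return np.linalg.solve(A,b)
def st():
    o=readout.get_obs();print('t',round(o['t'],2),'p',np.round(o['ee_pos'],1),'o',np.round(o['orientation'],3),'F',np.round(o['ft_force'],1),'w',round(float(o['width']),1),'g',np.round(o['grasp_force'],1),'q',np.round(o['qpos'],2))
E
python3 - <<'E'
from h import *
a=snap('scene','s0');b=snap('top','t0');
st()
for f in('s0','t0'):
  d=np.load('pics/'+f+'.npz');E=d['extrinsics'];print(f,np.round(-E[:3,:3].T@E[:3,3]),np.round(E[:3,:3],2).tolist())
E
```

```text
t 0.1 p [137.4 609.5 404. ] o [-3.480e-01 -3.122e+00  2.000e-03] F [0.1 1.  0. ] w 87.8 g 0.0 q [ 1.33  0.42  1.63 -0.    1.09 -0.02]
s0 [ 54. -37. 737.] [[-0.48, -0.88, -0.01], [-0.68, 0.38, -0.63], [0.55, -0.3, -0.78]]
t0 [ 442. -307.  991.] [[0.01, -1.0, -0.01], [-0.99, -0.01, -0.12], [0.12, 0.02, -0.99]]
```

View pics/s0.png

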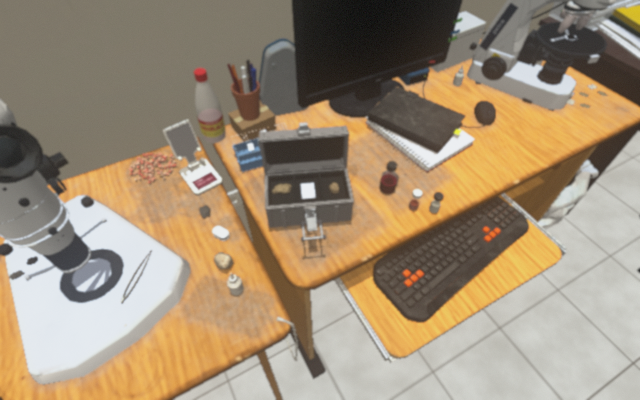

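View pics/t0.png

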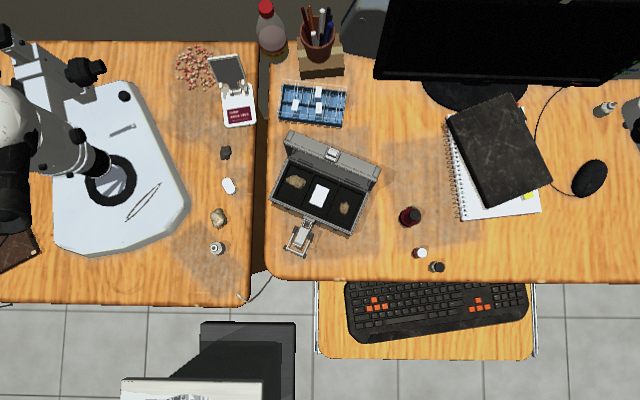

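The case stands turned at t0 (325,185), with the lid upright and the card in the middle pocket (319,195). The fossil is at t0 (219,217) / s0 (223,261), between the loupe (228,186) and the dropper bottle (216,248). I'll enlarge these areas.

```bash
python3 - <<'E'
from h import *
t=cv2.imread('pics/t0.png');s=cv2.imread('pics/s0.png')
A=cv2.resize(t[125:265,200:385],None,fx=4,fy=4,interpolation=cv2.INTER_CUBIC)
cv2.imwrite('pics/c0.png',A)
B=cv2.resize(s[120:265,205:365],None,fx=4,fy=4,interpolation=cv2.INTER_CUBIC)
cv2.imwrite('pics/c1.png',B)
for n,u,v,z in [('foss',219,217,17),('card',319,195,66.5),('loupe',228,186,7),('drop',216,248,35),('corner L',271,195,80),('R',356,236,80),('amber',410,216,45),('v0',420,253,28),('v1',437,267,28)]: print(n,np.round(atz('t0',u,v,z)))
print(np.round(tri(('t0',219,217),('s0',223,261))),np.round(tri(('t0',319,195),('s0',308,190))))
E
```

```text
foss [518. -52.  17.]
card [ 565. -282.   66.]
loupe [592. -67.   7.]
drop [447. -53.  35.]
corner L [ 562. -179.   80.]
R [ 476. -362.   80.]
amber [ 522. -484.   45.]
v0 [ 441. -508.   28.]
v1 [ 411. -546.   28.]
[519. -50.   8.] [ 564. -284.   66.]
```

View pics/c0.png

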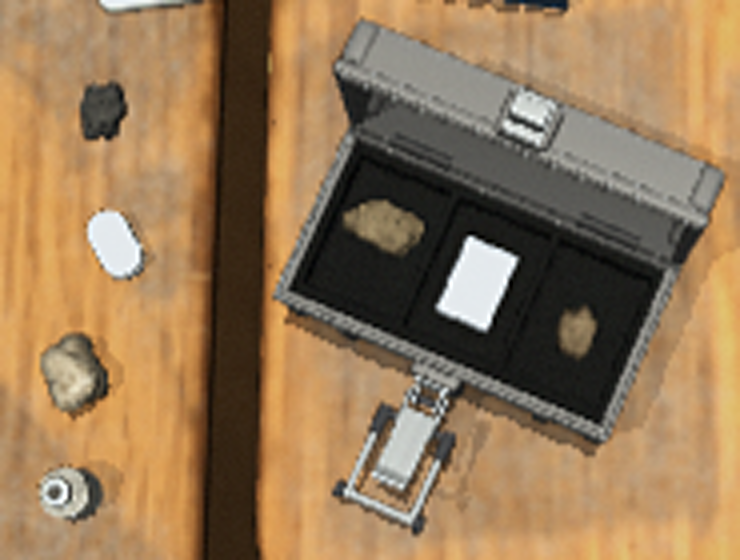

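View pics/c1.png

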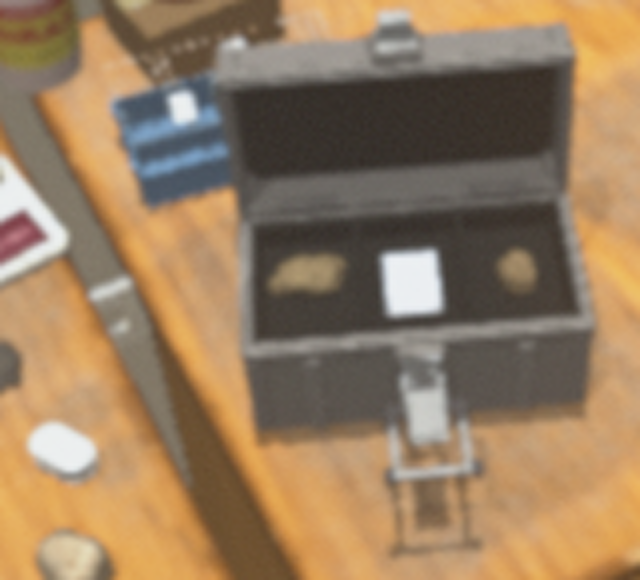

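```bash
python3 - <<'E'
from h import *
c=lambda u,v:(200+u/4,125+v/4)
FL=atz('t0',*c(278,295),80)[:2];FR=atz('t0',*c(600,440),80)[:2]
d=FL-FR;print('FL',FL,'FR',FR,np.linalg.norm(d),np.degrees(np.arctan2(d[1],d[0])))
y=d/np.linalg.norm(d);x=np.array([y[1],-y[0]])
print('centre',(FL+FR)/2+50*x,'card',atz('t0',*c(478,283),66.5))
# foss contour corners
for p in [(42,372),(105,370),(72,335),(75,413)]:print(atz('t0',*c(*p),17)[:2])
print('scope',tri(('t0',10,200),('s0',10,140)),tri(('t0',15,120),('s0',10,150)),tri(('t0',85,70),('s0',50,165)),tri(('t0',95,163),('s0',72,252)))
for z in(100,300,400):print(z,atz('t0',35,200,z))
E
```

```text
FL [ 553.7944625  -176.17495445] FR [ 477.64929729 -349.69519145] 189.49237144380191 66.30689210546264
centre [ 561.50742675 -283.02695439] card [ 563.01424361 -283.51014028   66.5       ]
[515.79945038 -32.35232666]
[517.30495703 -68.68455572]
[537.30778821 -48.80970199]
[492.47255663 -52.36902544]
scope [504.24172718 113.58597648 444.79234634] [637.47093275 175.6382995  351.59933774] [800.71870795 188.99540805 174.74455284] [626.43045439 202.08913479  94.44350732]
100 [544.23731746 324.35671544 100.        ]
300 [521.2158728  182.57173801 300.        ]
400 [509.70515046 111.67924929 400.        ]
```

Request:
step_arm([
  [[0,-0.84,0,0,0,0,1],[0,-0.84,0,0,0,0,1],[0,-0.84,0,0,0,0,1],[0,-0.84,0,0,0,0,1],[0,-0.84,0,0,0,0,1]],
])

```text
t: 0.72
ee_pos: [137.3, 398.2, 404.4]
orientation: [-0.347, -3.122, 0.001]
ft_force: [0.2, -0.1, 0.9]
width: 87.7
grasp_force: 0.0
```

Request:
step_arm([
  [[0.82,-0.87,0,0,0,0,1],[0.82,-0.87,0,0,0,0,1],[0.82,-0.87,0,0,0,0,1],[0.53,-0.93,0,0,0,0,1],[0.53,-0.93,0,0,0,0,1]],
])

```text
t: 1.35
ee_pos: [314.0, 174.5, 404.7]
orientation: [0.348, 3.122, 0.0]
ft_force: [-0.2, 1.2, 0.6]
width: 87.6
grasp_force: 0.0
```

Request:
step_arm([
  [[0.53,-0.93,0,0,0,0,1],[0.27,-0.87,0,0,0,0.8,1],[0.27,-0.87,0,0,0,0.8,1],[0.27,-0.87,0,0,0,0.8,1],[0.9,-0.9,0,0,0,0.8,1]],
])

```text
t: 1.98
ee_pos: [423.8, -46.5, 404.6]
orientation: [0.005, -3.141, -0.001]
ft_force: [0.6, 0.0, 0.9]
width: 87.8
grasp_force: 0.0
```

Request:
step_arm([
  [[0.93,0,0,0,0,0,1],[0.6,0,-0.5,0,0,0,1],[0,0,-1,0,0,0,1],[0,0,0,0,0,0,1],[0,0,0,0,0,0,1]],
])

```text
t: 2.6
ee_pos: [501.3, -45.0, 330.6]
orientation: [-0.003, 3.141, -0.0]
ft_force: [0.3, 0.5, 0.6]
width: 87.6
grasp_force: 0.0
```

```bash
python3 - <<'E'
from h import *
st();im=snap('wrist','w0')
p=im['pixels'][:,:,::-1]
for z in(17,): print(proj('w0',(516,-51,z)))
E
```

```text
t 2.6 p [501.3 -45.  330.6] o [-3.000e-03  3.141e+00 -0.000e+00] F [0.3 0.5 0.6] w 87.6 g 0.0 q [-0.11  0.35  1.95 -0.    0.84 -1.69]
(np.float64(314.1026312466153), np.float64(201.88340289205962))
```

View pics/w0.png

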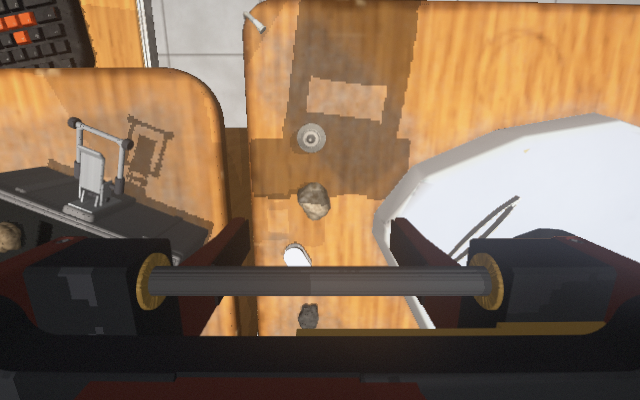

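The fossil is at w0 (314,201), clear of the dropper bottle (311,137) and the loupe (297,256). Its long axis runs upper left to lower right. I'll measure the turn with a quick segmentation.

```bash
python3 - <<'E'
from h import *
p=cv2.imread('pics/w0.png');c=p[172:232,285:345]
m=np.full(c.shape[:2],cv2.GC_PR_BGD,np.uint8);m[8:50,10:48]=cv2.GC_PR_FGD;m[16:42,20:38]=cv2.GC_FGD;m[:4]=m[-4:]=0;m[:,:4]=m[:,-4:]=0
cv2.grabCut(c,m,None,np.zeros((1,65)),np.zeros((1,65)),6,cv2.GC_INIT_WITH_MASK)
k=((m==1)|(m==3)).astype(np.uint8);n,l,s,_=cv2.connectedComponentsWithStats(k);i=1+np.argmax(s[1:,4]);k=(l==i)
o=c.copy();o[k]=o[k]//2+np.array([0,120,0],np.uint8)
cv2.imwrite('pics/c2.png',cv2.resize(np.hstack([c,o]),None,fx=6,fy=6,interpolation=cv2.INTER_NEAREST))
ys,xs=np.nonzero(k);P=np.array([atz('w0',285+x,172+y,18)[:2] for x,y in zip(xs,ys)],np.float32)
print(cv2.minAreaRect(P),len(P));C=np.cov(P.T);w,v=np.linalg.eigh(C);print(P.mean(0),4*np.sqrt(w),np.degrees(np.arctan2(v[1],v[0])))
for a in range(0,180,15):
  d=P@[np.cos(np.radians(a)),np.sin(np.radians(a))];print(a,round(float(np.ptp(d)),1),end='; ')
E
```

```text
((514.0599975585938, -50.42750549316406), (41.32831573486328, 33.343040466308594), 32.12047576904297) 948
[514.0256  -51.35008] [34.30288667 43.89693989] [ -69.80793903 -159.80793903]
0 43.0; 15 42.9; 30 41.3; 45 41.6; 60 40.9; 75 39.2; 90 36.1; 105 33.7; 120 33.4; 135 35.8; 150 40.2; 165 43.0;
```

View pics/c2.png

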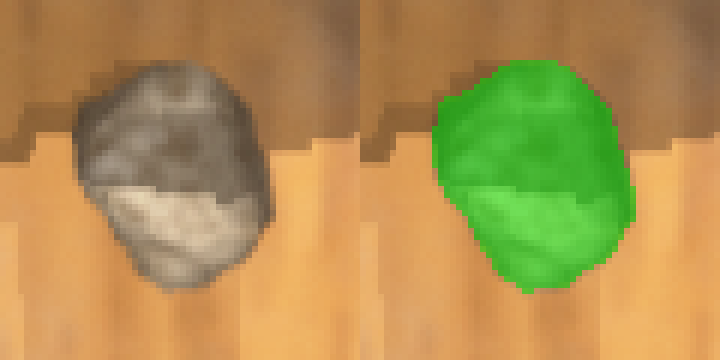

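Request:
step_arm([
  [[0.05,-0.02,-0.3,0,0,1,1],[0.05,-0.02,-0.3,0,0,1,1],[0.05,-0.02,-0.3,0,0,1,1],[0.05,-0.02,-0.3,0,0,1,1],[0.05,-0.02,-0.3,0,0,1,1]],
])

```text
t: 3.28
ee_pos: [514.5, -50.1, 256.5]
orientation: [-0.551, 3.089, -0.002]
ft_force: [-0.4, 0.1, 0.2]
width: 87.6
grasp_force: 0.0
```

Request:
step_arm([
  [[0,0,-0.5,0,0,0.5,1],[0,0,-0.5,0,0,0,1],[0,0,-0.28,0,0,0,1],[0,0,0,0,0,0,1],[0,0,0,0,0,0,0]],
])

```text
t: 3.9
ee_pos: [514.2, -50.1, 191.7]
orientation: [-0.602, 3.082, -0.001]
ft_force: [-0.6, 0.2, 0.3]
width: 80.9
grasp_force: 0.0
```

Request:
step_arm([
  [[0,0,0,0,0,0,0],[0,0,0,0,0,0,0],[0,0,0,0,0,0,0],[0,0,0,0,0,0,0],[0,0,0,0,0,0,0]],
])

```text
t: 4.53
ee_pos: [513.7, -50.1, 190.7]
orientation: [-0.602, 3.083, -0.0]
ft_force: [-0.3, -1.1, -0.7]
width: 32.7
grasp_force: 30.0
```

Request:
step_arm([
  [[0,0,0.93,0,0,0,0],[0,0,0.93,0,0,-1,0],[0,0,0.93,0,0,-1,0],[0.12,-0.65,0,0,0,-1,0],[0.12,-0.65,0,0,0,-1,0]],
])

```text
t: 5.15
ee_pos: [525.7, -115.4, 331.0]
orientation: [-0.165, 3.136, -0.001]
ft_force: [0.5, -0.2, -1.6]
width: 32.2
grasp_force: 30.0
```

Request:
step_arm([
  [[0.12,-0.65,0,0,0,-1,0],[0.12,-0.65,0,0,0,-1,0],[0.12,-0.65,0,0,0,-1,0],[0.12,-0.65,0,0,0,-1,0],[0.12,-0.68,0,0,0,-1,0]],
])

```text
t: 5.78
ee_pos: [555.5, -279.9, 329.7]
orientation: [-0.384, -3.117, -0.001]
ft_force: [0.1, 0.6, -1.0]
width: 32.0
grasp_force: 30.0
```

Request:
step_arm([
  [[0,0,0,0,0,-1,0],[0,0,0,0,0,-1,0],[0,0,0,0,0,-0.4,0],[0,0,0,0,0,0,0],[0,0,0,0,0,0,0]],
])

```text
t: 6.4
ee_pos: [555.7, -278.9, 330.1]
orientation: [-0.638, -3.076, -0.0]
ft_force: [0.2, 0.7, -1.7]
width: 32.3
grasp_force: 30.0
```

```bash
python3 - <<'E'
from h import *
st();a=snap('top','t1');b=snap('wrist','w1');d=snap('scene','s1')
z=lambda p:p[:,:,::-1]
A=cv2.resize(z(a['pixels'])[125:265,240:390],(400,373));S=cv2.resize(z(d['pixels'])[110:250,240:390],(400,373),interpolation=cv2.INTER_CUBIC)
cv2.imwrite('pics/c3.png',np.vstack([np.hstack([A,S]),cv2.resize(z(b['pixels']),(800,500))])[:600])
E
```

```text
t 6.4 p [ 555.7 -278.9  330.1] o [-0.638 -3.076 -0.   ] F [ 0.2  0.7 -1.7] w 32.3 g 30.0 q [-0.48  0.51  1.69 -0.    0.95 -1.65]
```

View pics/c3.png

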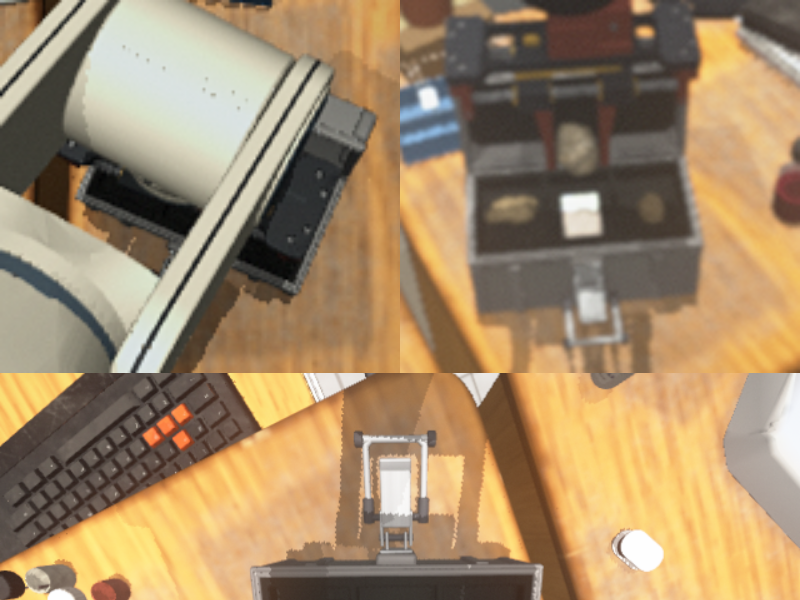

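The wrist view (lower part) shows the front rim level from (252,567) to (541,567), so the yaw matches the case and the fossil is centred. Going down.

Request:
step_arm([
  [[0,0,-0.5,0,0,0,0],[0,0,-0.4,0,0,0,0],[0,0,-0.3,0,0,0,0],[0,0,-0.12,0,0,0,0],[0,0,0,0,0,0,0]],
])

```text
t: 7.18
ee_pos: [555.7, -279.0, 263.8]
orientation: [-0.64, -3.075, -0.0]
ft_force: [0.2, -0.0, -1.6]
width: 32.4
grasp_force: 30.0
```

Request:
step_arm([
  [[0,0,0,0,0,0,0],[0,0,0,0,0,0,0.55],[0,0,0,0,0,0,0.55],[0,0,0,0,0,0,0.55],[0,0,0,0,0,0,0.55]],
])

```text
t: 7.8
ee_pos: [555.7, -279.0, 264.3]
orientation: [0.64, 3.075, -0.0]
ft_force: [0.5, -1.5, 0.3]
width: 48.1
grasp_force: 0.0
```

Request:
step_arm([
  [[0,0,0.5,0,0,0,0.55],[0,0,1,0,0,0,0.55],[0,0,1,0,0,0,0.55],[-0.8,0.35,0.3,0,0,0,0.3],[-0.8,0.35,0,0,0,0,0.3]],
])

```text
t: 8.43
ee_pos: [475.1, -243.8, 405.8]
orientation: [0.639, 3.073, -0.002]
ft_force: [0.2, -0.2, -0.8]
width: 31.9
grasp_force: 0.0
```

```bash
python3 - <<'E'
from h import *
st();b=snap('wrist','w2');d=snap('scene','s2')
z=lambda p:p[:,:,::-1]
S=cv2.resize(z(d['pixels'])[110:260,240:400],(640,600),interpolation=cv2.INTER_CUBIC)
cv2.imwrite('pics/c4.png',S)
E
```

```text
t 8.43 p [ 475.1 -243.8  405.8] o [ 6.390e-01  3.073e+00 -2.000e-03] F [ 0.2 -0.2 -0.8] w 31.9 g 0.0 q [-0.5   0.29  1.83 -0.    1.02 -1.66]
```

View pics/c4.png

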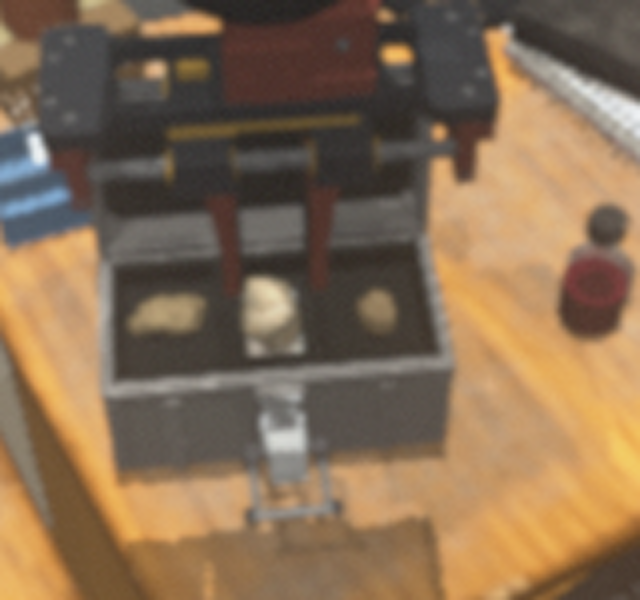

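The fossil stands in the middle pocket on the card, at c4 (270,312). The next step needs the latch geometry, so I'll compute the fossil position, the loop knob positions from the wrist view and s0, and the lid.

```bash
python3 - <<'E'
from h import *
print('foss',atz('s2',307.5,188,84))
y=np.array([np.cos(np.radians(66.3)),np.sin(np.radians(66.3)),0]);x=np.array([y[1],-y[0],0]);o=np.array([562.,-283,0])
def cs(p):p=np.array(p)-o;return np.round([p@x,p@y,p[2]],1)
print('foss case',cs(atz('s2',307.5,188,84)))
# knobs: w1, s0 crop c1 (391,468)/4+(205,120), (478,470); t0 crop c0 (340,488),(418,523)
k=[(288,51),(345.6,52)]
sL=(205+391/4,120+468/4);sR=(205+478/4,120+470/4);tL=(200+340/4,125+488/4);tR=(200+418/4,125+523/4)
print('knobL',cs(tri(('w1',*k[1]),('t0',*tL),('s0',*sL))),'knobR',cs(tri(('w1',*k[0]),('t0',*tR),('s0',*sR))))
# lever handle end: w1 (380..412,460)->; t0 (375,480),(404,490)
print('leverend',cs(tri(('w1',395/1.25,(460-373)/1.25),('t0',200+390/4,125+486/4),('s0',205+428/4,120+440/4))))
# lid front edge outer top: t0 crop left (340,65)?,(365,22) outer; 
for f,u,v in (('t0',200+335/4,125+68/4),('t0',200+362/4,125+22/4),('t0',200+722/4,125+180/4),('t0',200+700/4,125+215/4)):
  print([cs(atz(f,u,v,zz)).tolist() for zz in (180,)])
E
```

```text
foss [ 555.13226942 -280.27915415   84.        ]
foss case [-7.4 -0.3 84. ]
knobL [-130.3   20.2   73.2] knobR [-131.3  -25.3   66.9]
leverend [-117.3   -2.4   76.3]
[[56.4, 98.5, 180.0]]
[[82.7, 96.2, 180.0]]
[[82.4, -95.3, 180.0]]
[[62.4, -92.4, 180.0]]
```

Request:
step_arm([
  [[0,0,0.4,0,0,0,0],[0.94,-0.41,0,0,0,0,0],[0.94,-0.41,0,0,0,0,0],[0.94,-0.41,0,0,0,0,0],[0.94,-0.41,0,0,0,0,0]],
])

```text
t: 9.15
ee_pos: [665.6, -326.8, 423.9]
orientation: [0.64, 3.075, -0.0]
ft_force: [0.5, -0.6, 1.0]
width: 0.7
grasp_force: 0.0
```

Request:
step_arm([
  [[0,0,-0.8,0,0,0,0],[0,0,-0.84,0,0,0,0],[0,0,0,0,0,0,0],[-0.2,0.09,0,0,0,0,0],[-0.13,0.055,0,0,0,0,0]],
])

```text
t: 9.78
ee_pos: [647.6, -319.0, 345.2]
orientation: [0.639, 3.07, -0.002]
ft_force: [3.6, -1.2, 3.1]
width: 0.7
grasp_force: 1.7
```

Request:
step_arm([
  [[-0.23,0.1,0.04,0,0,0,0],[-0.23,0.1,0.02,0,0,0,0],[-0.24,0.105,0,0,0,0,0],[-0.24,0.105,-0.02,0,0,0,0],[0,0,0,0,0,0,0]],
])

```text
t: 10.4
ee_pos: [598.7, -297.6, 343.4]
orientation: [-0.64, -3.073, -0.002]
ft_force: [0.9, 0.0, -0.2]
width: 0.5
grasp_force: 0.0
```

```bash
python3 - <<'E'
from h import *
st();d=snap('scene','s3')
z=lambda p:p[:,:,::-1]
cv2.imwrite('pics/c5.png',cv2.resize(z(d['pixels'])[80:280,220:440],(660,600),interpolation=cv2.INTER_CUBIC))
E
```

```text
t 10.4 p [ 598.7 -297.6  343.4] o [-6.400e-01 -3.073e+00 -2.000e-03] F [ 0.9  0.  -0.2] w 0.5 g 0.0 q [-0.48  0.55  1.57  0.    1.02 -1.64]
```

View pics/c5.png

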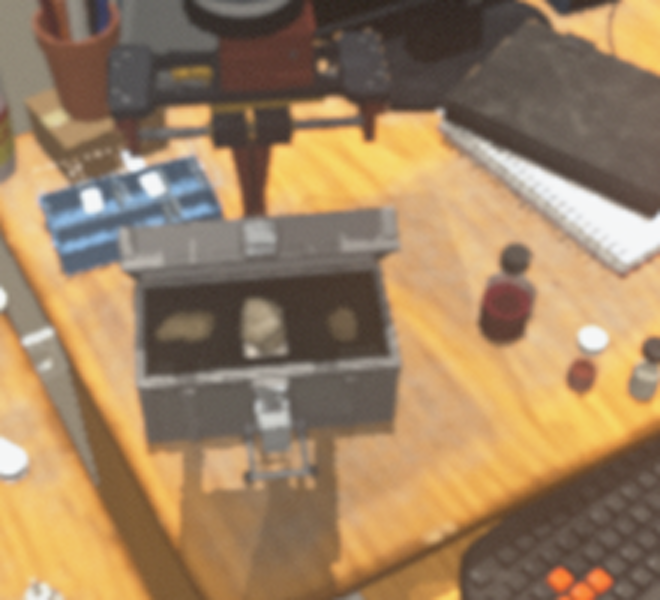

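The lid is tipping forward as planned, front edge at c5 (260,240), and the bottles are untouched. Continuing the arc to shut.

Request:
step_arm([
  [[-0.22,0.097,-0.08,0,0,0,0],[-0.22,0.097,-0.08,0,0,0,0],[-0.18,0.08,-0.14,0,0,0,0],[-0.18,0.08,-0.16,0,0,0,0],[-0.15,0.065,-0.2,0,0,0,0]],
])

```text
t: 11.08
ee_pos: [552.0, -277.0, 310.6]
orientation: [-0.64, -3.075, -0.0]
ft_force: [0.5, -0.6, 0.5]
width: 0.7
grasp_force: 0.4
```

Request:
step_arm([
  [[-0.13,0.055,-0.2,0,0,0,0],[-0.04,0.015,-0.14,0,0,0,0],[-0.04,0.015,-0.12,0,0,0,0],[0,0,-0.06,0,0,0,0],[0,0,0,0,0,0,0]],
])

```text
t: 11.7
ee_pos: [542.9, -273.2, 293.3]
orientation: [0.639, 3.072, -0.001]
ft_force: [-20.9, 11.7, 70.9]
width: 0.7
grasp_force: 35.1
```

Request:
step_arm([
  [[0,0,0.5,0,0,0,0],[0,0,0.7,0,0,0,0],[-0.55,0.24,0,0,0,0,0],[-0.2,0.09,0,0,0,0,0],[0,0,0,0,0,0,0]],
])

```text
t: 12.32
ee_pos: [504.3, -256.4, 344.7]
orientation: [-0.64, -3.075, -0.001]
ft_force: [0.0, -0.5, 0.5]
width: 0.6
grasp_force: 0.0
```

```bash
cat >> h.py <<'E'
Y=np.array([np.cos(np.radians(66.3)),np.sin(np.radians(66.3)),0]);X=np.array([Y[1],-Y[0],0]);O=np.array([562.,-283,0])
def cs(p):p=np.array(p)-O;return np.round([p@X,p@Y,p[2]],1)
def wc(x,y,z):return O+x*X+y*Y+np.array([0,0,z])
def blobs(f,T=75,p0=(-131,-2,70),rad=80):
    p=cv2.imread('pics/'+f+'.png');u,v=map(int,proj(f,wc(*p0)));print(f,'exp',u,v)
    k=(p.max(2)<T).astype(np.uint8);n,l,s,c=cv2.connectedComponentsWithStats(k)
    for i in range(1,n):
        if s[i,4]>25 and abs(c[i,0]-u)<rad and abs(c[i,1]-v)<rad: print(np.round(c[i],1),s[i])
E
python3 - <<'E'
from h import *
st();snap('wrist','w3');blobs('w3');blobs('w1')
E
```

```text
t 12.32 p [ 504.3 -256.4  344.7] o [-6.400e-01 -3.075e+00 -1.000e-03] F [ 0.  -0.5  0.5] w 0.6 g 0.0 q [-0.49  0.41  1.81  0.    0.92 -1.65]
w3 exp 316 124
w1 exp 316 51
```

```bash
python3 - <<'E'
from h import *
for f in('w3','w1'):
  p=cv2.imread(f'pics/{f}.png');u,v=map(int,proj(f,wc(-131,-2,70)))
  g=p.astype(int);sat=g.max(2)-g.min(2)
  k=((g.max(2)<100)&(sat<25)).astype(np.uint8);n,l,s,c=cv2.connectedComponentsWithStats(k)
  print(f,u,v)
  for i in range(1,n):
    if s[i,4]>12 and abs(c[i,0]-u)<70 and abs(c[i,1]-v)<70: print(np.round(c[i],1),s[i])
E
```

```text
w3 316 124
[289.7 125.1] [287 121   7   9  51]
[341.3 125.4] [339 121   6   9  39]
[297.5 172.1] [293 163  12  18 137]
[335.3 171.7] [329 163  11  17 130]
[316.3 190. ] [311 187  12   6  60]
w1 316 51
[287.2  48. ] [284  47   6   4  13]
[344.2  50.7] [342  46   6  12  52]
[296.3 115. ] [291 110  13  10  96]
[336.5 116.8] [330 115  12   5  39]
```

```bash
python3 - <<'E'
from h import *
for a,b in(((289.7,125.1),(287,51)),((341.3,125.4),(345,51.5)),((315.5,125.3),(316,51.3))):
  print(cs(tri(('w3',*a),('w1',*b))), cs(tri(('w3',*a),('w1',b[0],b[1]+1))))
print([cs(atz('w3',315.5,125.3,z)) for z in(65,70,75)],[cs(atz('w3',*p,70)) for p in((289.7,125.1),(341.3,125.4))])
print('tcp',cs(readout.get_obs()['ee_pos']))
print('ylatch pedestal', cs(atz('w3',316.3,190,60)))
E
```

```text
[-130.5  -25.5   72.8] [-130.5  -25.8   69.7]
[-130.4   20.    72.5] [-130.4   20.2   69.4]
[-130.4   -2.8   72.6] [-130.4   -2.8   69.5]
[array([-130.4,   -3.1,   65. ]), array([-130.4,   -3.1,   70. ]), array([-130.4,   -3. ,   75. ])] [array([-130.5,  -26. ,   70. ]), array([-130.4,   19.9,   70. ])]
tcp [-62.9   1.2 344.8]
ylatch pedestal [-69.   -2.4  60. ]
```

```bash
python3 - <<'E'
from h import *
p=cv2.imread('pics/w3.png');S=5;u0,v0=240,145;c=cv2.resize(p[v0:v0+115,u0:u0+155],None,fx=S,fy=S,interpolation=cv2.INTER_CUBIC)
def ln(a,b,col):
  q=[tuple(int(round((t-o+.5)*S)) for t,o in zip(proj('w3',wc(*k)),(u0,v0))) for k in(a,b)];cv2.line(c,*q,col,1,cv2.LINE_AA);print(a,q)
ln((-50,-60,112),(-50,-30,112),(0,255,0));ln((-50,25,112),(-50,55,112),(0,255,0))
ln((-76,-11.5,100),(-76,6.5,100),(0,0,255));ln((-72.5,-11.5,100),(-72.5,6.5,100),(255,0,255))
ln((-60,-16.5,112),(-60,11.5,112),(255,255,0))
ln((-70,-30,58),(-70,-20,58),(255,0,0))
cv2.imwrite('pics/c6.png',c)
E
```

```text
(-50, -60, 112) [(26, 411), (210, 412)]
(-50, 25, 112) [(548, 413), (733, 414)]
(-76, -11.5, 100) [(326, 240), (435, 240)]
(-72.5, -11.5, 100) [(327, 260), (434, 261)]
(-60, -16.5, 112) [(292, 354), (466, 355)]
(-70, -30, 58) [(244, 220), (295, 220)]
```

View pics/c6.png

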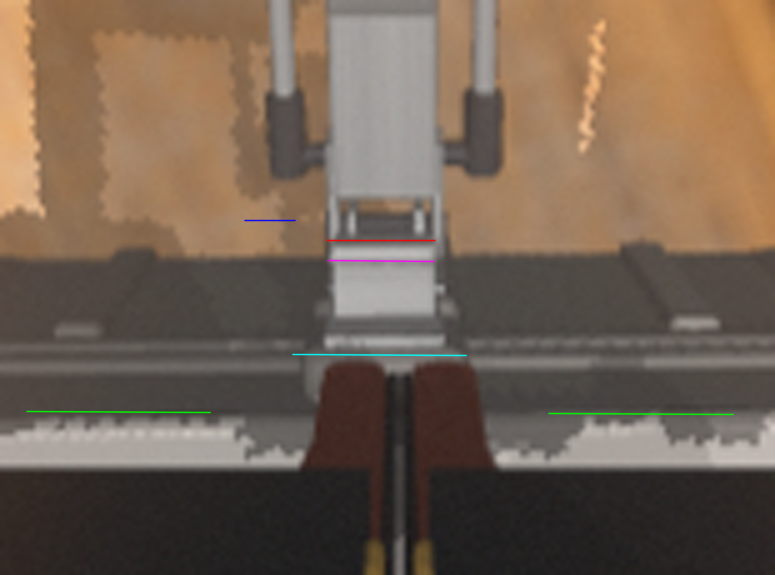

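The model lines fit: the lip's top edge falls on c6 row 240–262, the lid front edge on about row 412, and the keeper is centred at column 384. The lid is shut. Now over the loop's knobs.

Request:
step_arm([
  [[-0.63,0.24,0,0,0,0,1],[-0.63,0.24,0,0,0,0,1],[0,0,0,0,0,0,1],[0,0,0,0,0,0,1],[0,0,-0.4,0,0,0,1]],
])

```text
t: 13.0
ee_pos: [443.6, -233.5, 326.1]
orientation: [0.639, 3.071, -0.002]
ft_force: [0.4, 0.8, 0.1]
width: 46.6
grasp_force: 0.0
```

Request:
step_arm([
  [[0,0,-0.6,0,0,0,1],[0,0,-0.6,0,0,0,1],[0,0,-0.5,0,0,0,1],[0,0,0,0,0,0,1],[0,0,0,0,0,0,1]],
])

```text
t: 13.62
ee_pos: [442.6, -233.0, 240.6]
orientation: [0.64, 3.075, -0.001]
ft_force: [0.2, 0.6, -0.3]
width: 87.8
grasp_force: 0.0
```

```bash
python3 - <<'E'
from h import *
st();o=readout.get_obs();print(cs(o['ee_pos']));snap('scene','s4')
p=cv2.imread('pics/s4.png');
print('exp knobs',proj('s4',wc(-130.4,-25.5,71)),proj('s4',wc(-130.4,20,71)))
E
```

```text
t 13.62 p [ 442.6 -233.   240.6] o [ 6.400e-01  3.075e+00 -1.000e-03] F [ 0.2  0.6 -0.3] w 87.8 g 0.0 q [-0.51  0.51  2.   -0.    0.64 -1.67]
[-129.4   -2.2  240.6]
exp knobs (np.float64(323.980374892487), np.float64(235.90169351425067)) (np.float64(302.1909176914875), np.float64(237.6377819807277))
```

Request:
step_arm([
  [[-0.02,0.01,0,0,0,0,0.7],[0,0,0,0,0,0,0.4],[0,0,0,0,0,0,0.4],[0,0,0,0,0,0,0.4],[0,0,0,0,0,0,0.4]],
])

```text
t: 14.3
ee_pos: [440.6, -232.1, 240.2]
orientation: [0.64, 3.076, -0.0]
ft_force: [-0.3, -0.1, -0.9]
width: 51.5
grasp_force: 30.0
```

Request:
step_arm([
  [[0.12,-0.053,0.314,0,0,0,0.4],[0.115,-0.05,0.15,0,0,0,0.4],[0.14,-0.06,0.12,0,0,0,0.4],[0.123,-0.054,0.06,0,0,0,0.4],[0.123,-0.054,0.06,0,0,0,0.4]],
])

```text
t: 14.92
ee_pos: [472.2, -245.7, 275.4]
orientation: [0.64, 3.075, 0.0]
ft_force: [0.3, 1.2, -1.8]
width: 51.5
grasp_force: 30.0
```

Request:
step_arm([
  [[0.09,-0.04,0.02,0,0,0,0.4],[0.09,-0.04,0.014,0,0,0,0.4],[0.09,-0.04,0,0,0,0,0.4],[0.09,-0.04,-0.006,0,0,0,0.4],[0,0,0,0,0,0,0.4]],
])

```text
t: 15.55
ee_pos: [490.1, -253.6, 276.6]
orientation: [0.64, 3.075, 0.0]
ft_force: [1.8, 3.8, -0.4]
width: 51.5
grasp_force: 30.0
```

```bash
python3 - <<'E'
from h import *
st();o=readout.get_obs();print(cs(o['ee_pos']))
E
```

```text
t 15.55 p [ 490.1 -253.6  276.6] o [0.64  3.075 0.   ] F [ 1.8  3.8 -0.4] w 51.5 g 30.0 q [-0.5   0.5   1.87  0.    0.77 -1.66]
[-77.7  -2.  276.6]
```

Request:
step_arm([
  [[0.09,-0.04,-0.01,0,0,0,0.4],[0.09,-0.04,-0.01,0,0,0,0.4],[0,0,-0.02,0,0,0,0.4],[0,0,-0.04,0,0,0,0.4],[0,0,0,0,0,0,0.4]],
])

```text
t: 16.18
ee_pos: [499.2, -257.6, 272.9]
orientation: [0.64, 3.075, 0.0]
ft_force: [2.1, 5.1, 0.7]
width: 51.5
grasp_force: 30.0
```

Request:
step_arm([
  [[0,0,-0.05,0,0,0,0.4],[0,0,-0.05,0,0,0,0.4],[0,0,0,0,0,0,0.4],[0,0,0,0,0,0,0.4],[0,0,0,0,0,0,0.4]],
])

```text
t: 16.8
ee_pos: [499.6, -257.7, 268.3]
orientation: [0.64, 3.073, -0.0]
ft_force: [3.6, 5.6, 2.3]
width: 51.7
grasp_force: 30.0
```

```bash
python3 - <<'E'
from h import *
st();o=readout.get_obs();print(cs(o['ee_pos']))
E
```

```text
t 16.8 p [ 499.6 -257.7  268.3] o [ 0.64   3.073 -0.   ] F [3.6 5.6 2.3] w 51.7 g 30.0 q [-0.5   0.52  1.85  0.    0.76 -1.66]
[-67.3  -2.  268.3]
```

Request:
step_arm([
  [[0,0,-0.03,0,0,0,0.4],[0,0,-0.03,0,0,0,0.4],[0,0,0,0,0,0,0.4],[0,0,0,0,0,0,0.4],[0,0,0,0,0,0,0.4]],
])

```text
t: 17.42
ee_pos: [499.7, -257.8, 267.4]
orientation: [0.64, 3.073, -0.001]
ft_force: [-3.0, 7.6, 23.8]
width: 51.5
grasp_force: 30.0
```

Request:
step_arm([
  [[0,0,-0.03,0,0,0,0.4],[0,0,-0.03,0,0,0,0.4],[0,0,0,0,0,0,0.4],[0,0,0,0,0,0,0.4],[0,0,0,0,0,0,0.4]],
])

```text
t: 18.05
ee_pos: [500.0, -257.9, 265.4]
orientation: [0.64, 3.072, -0.001]
ft_force: [-3.4, 10.3, 32.8]
width: 51.6
grasp_force: 30.0
```

Request:
step_arm([
  [[-0.037,0.016,0.04,0,0,0,0.4],[-0.037,0.016,0,0,0,0,0.4],[-0.018,0.008,0,0,0,0,0.4],[0,0,0,0,0,0,0.4],[0,0,0,0,0,0,0.4]],
])

```text
t: 18.68
ee_pos: [496.9, -256.4, 266.2]
orientation: [0.639, 3.067, -0.002]
ft_force: [7.8, 5.5, 11.0]
width: 51.4
grasp_force: 30.0
```

```bash
python3 - <<'E'
from h import *
st();o=readout.get_obs();print(cs(o['ee_pos']),np.array(o['ft_force'])@X,np.array(o['ft_force'])@Y)
snap('wrist','w5');snap('scene','s5');p=cv2.imread('pics/w5.png').astype(int)
# handle: bright low-sat pixels near projected handle end
for th in(1.0,1.1,1.3,1.5,1.7):
  s,c=np.sin(th),np.cos(th);e=lambda a,b:proj('w5',wc(-70-(a*s+b*c),-2,58+(-a*c+b*s)));print(th,np.round(e(51,9)),np.round(e(20,7.5)))
u=int(round(e(30,7.5)[0]));print(u)
for v in range(20,330,4): print(v,p[v,u-1:u+2].mean((0,1)).round().astype(int)[::-1],end=' ')
E
```

```text
t 18.68 p [ 496.9 -256.4  266.2] o [ 6.390e-01  3.067e+00 -2.000e-03] F [ 7.8  5.5 11. ] w 51.4 g 30.0 q [-0.5   0.52  1.86  0.    0.75 -1.66]
[-70.3  -1.8 266.2] 4.915947382271433 8.158911345153939
1.0 [320. 149.] [320. 189.]
1.1 [320. 147.] [320. 189.]
1.3 [320. 145.] [320. 191.]
1.5 [320. 147.] [320. 193.]
1.7 [320. 151.] [320. 197.]
320Traceback (most recent call last):
  File "<stdin>", line 8, in <module>
IndexError: invalid index to scalar variable.
```

Request:
step_arm([
  [[-0.037,0.016,0,0,0,0,0.4],[-0.037,0.016,0,0,0,0,0.4],[0,0,0,0,0,0,0.4],[0,0,0,0,0,0,0.4],[0,0,0,0,0,0,0.4]],
])

```text
t: 19.4
ee_pos: [494.7, -255.5, 266.5]
orientation: [0.638, 3.062, -0.004]
ft_force: [14.1, 2.9, 5.2]
width: 51.4
grasp_force: 30.0
```

```bash
python3 - <<'E'
from h import *
st();o=readout.get_obs();print(cs(o['ee_pos']),np.array(o['ft_force'])@X,np.array(o['ft_force'])@Y)
snap('scene','s6');p=cv2.imread('pics/s6.png').astype(int)
for th in(0.9,1.1,1.3,1.5,1.7,1.9):
  s,c=np.sin(th),np.cos(th);e=lambda a,b,y:np.round(proj('s6',wc(-70-(a*s+b*c),y,58+(-a*c+b*s))),1);print(th,e(51,9,-12),e(51,9,8),e(15,7.5,-2))
print('bar seat',proj('s6',wc(-67.5,-2,96)))
g=p[190:250,290:340];m=((g.min(2)>130)&(g.max(2)-g.min(2)<40))
for r in range(60): print(190+r,''.join('#' if x else '.' for x in m[r]))
E
```

```text
t 19.4 p [ 494.7 -255.5  266.5] o [ 0.638  3.062 -0.004] F [14.1  2.9  5.2] w 51.4 g 30.0 q [-0.5   0.52  1.87  0.    0.74 -1.66]
[-72.6  -1.9 266.5] 11.699856987380457 8.342095055609201
0.9 [317.1 240.2] [307.9 240.9] [311.3 224.1]
1.1 [317.2 239.4] [308.  240.1] [311.2 223.3]
1.3 [317.2 237.6] [307.9 238.3] [311.2 222.3]
1.5 [317.2 234.9] [307.7 235.6] [311.1 221.1]
1.7 [317.1 231.4] [307.5 232.1] [311.1 219.7]
1.9 [316.8 227.2] [307.3 227.9] [310.9 218.2]
bar seat (np.float64(310.16356974961053), np.float64(205.64696615145704))
190 ..................................................
191 ..................................................
192 ..................................................
193 ..................................................
194 ..................................................
195 ..................................................
196 ..................................................
197 ..................................................
198 ..................................................
199 ..................................................
200 .........
[... 2036 characters left out ...]
........#####...........................
238 ...................###............................
239 ...................###............................
240 ...................##.............................
241 ..................................................
242 ..................................................
243 ..................................................
244 ..................................................
245 ..................................................
246 ..................................................
247 ..................................................
248 ..................................................
249 ..................................................
```

```bash
python3 - <<'E'
from h import *
def e(f,th,a,b,y):
  s,c=np.sin(th),np.cos(th);return np.round(proj(f,wc(-70-(a*s+b*c),y,58+(-a*c+b*s))),1)
for f in('s0','s6'):
  p=cv2.imread(f'pics/{f}.png').astype(int)
  print(f)
  for v in range(202,246): print(v,p[v,307:317].mean(1).round().astype(int) if 0 else ' '.join('%3d'%x for x in p[v,303:322].mean(1)), end='\n')
for th in(1.1,1.3,1.5,1.6,1.7,1.8,1.9,2.0): print(th,e('s0',th,51,10.5,-2),e('s0',th,44,7.5,-2),e('s0',th,12,7.5,-2))
for q in((-67.5,-2,98.2),(-74,-2,104.4),(-76,-2,100),(-72.5,-2,100)):print(q,proj('s6',wc(*q)))
E
```

```text
s0
202  98 102 108 112 113 116 118 121 118 118 120 126 132 137 138 138 140 141 143
203 129 134 139 138 138 141 143 144 143 143 145 148 146 144 140 136 139 139 137
204 149 149 147 140 137 139 140 140 139 140 143 145 141 135 130 126 126 121 117
205 145 147 147 141 137 137 139 136 136 133 133 133 124 111 104 102  98  97  95
206 118 130 139 141 142 145 149 151 149 148 145 144 125 102  83  81  80  83  84
207 104 121 137 143 146 151 156 158 160 160 159 152 133 103  85  80  79  79  81
208  98 114 128 132 134 141 149 154 160 165 167 159 130  97  82  83  83  83  84
209  90 101 112 114 114 120 127 137 148 161 168 158 125  93  82  81  83  83  81
210  84  93 104 108 108 107 111 114 122 130 137 129 105  84  79  83  81  84  85
211  83  85  98 107 106 105 105 103 108 115 120 109  93  83  82  80  83  84  83
212  81  83  99 111 110 108 104 104 109 123 128 117 101  89  80  81  85  84  84
213  81  91 116 131 123 111 106 102 107 121 130 134 126 102  81  80  82  82  84
214  84 103 138 155 136 118 108 104 104 109 127 149 148 113  83  78  81  83  85
215  84 106 148 163 146 130 114 105 105 112 128 152 150 1
[... 5931 characters left out ...]
00  97  98  99
1.1 [312.6 239.7] [312.3 236.6] [311.1 222. ]
1.3 [312.6 237.7] [312.3 235. ] [311.1 221. ]
1.5 [312.5 234.9] [312.2 232.7] [311.  219.9]
1.6 [312.4 233.2] [312.1 231.3] [311.  219.3]
1.7 [312.3 231.3] [312.1 229.7] [310.9 218.7]
1.8 [312.2 229.2] [312. 228.] [310.9 218.1]
1.9 [312. 227.] [311.9 226.2] [310.9 217.4]
2.0 [311.9 224.7] [311.7 224.2] [310.8 216.8]
(-67.5, -2, 98.2) (np.float64(310.1392502864843), np.float64(205.0141993295731))
(-74, -2, 104.4) (np.float64(310.3042804305863), np.float64(205.63341202619722))
(-76, -2, 100) (np.float64(310.42493541221455), np.float64(207.65508762990248))
(-72.5, -2, 100) (np.float64(310.2985854700994), np.float64(206.3485827098048))
```

The handle end is now at about s6 row 240, which means lever ≈ 1.1. The crossbar line lies at row 206 (205.6 expected at the seat), and the outward tug met resistance, so the loop is hooked behind the lip. Now I'll ease off, let go and go up.

Request:
step_arm([
  [[0.055,-0.024,-0.02,0,0,0,0.4],[0.055,-0.024,-0.02,0,0,0,0.4],[0,0,0,0,0,0,0.4],[0,0,0,0,0,0,1],[0,0,0,0,0,0,1]],
])

```text
t: 20.08
ee_pos: [495.9, -256.8, 261.8]
orientation: [0.64, 3.076, -0.001]
ft_force: [0.6, -0.8, 0.3]
width: 67.9
grasp_force: 0.0
```

Request:
step_arm([
  [[0,0,0,0,0,0,1],[0,0,0,0,0,0,1],[0,0,0.5,0,0,0,1],[0,0,0.8,0,0,0,1],[0,0,0,0,0,0,1]],
])

```text
t: 20.7
ee_pos: [496.8, -257.0, 329.3]
orientation: [0.639, 3.071, -0.003]
ft_force: [0.9, -0.5, 0.1]
width: 87.8
grasp_force: 0.0
```

```bash
python3 - <<'E'
from h import *
st();o=readout.get_obs();print(cs(o['ee_pos']))
snap('scene','s7')
p=cv2.imread('pics/s7.png').astype(int)
for v in list(range(202,212,1))+list(range(232,246)): print(v,' '.join('%3d'%x for x in p[v,303:322].mean(1)))
E
```

```text
t 20.7 p [ 496.8 -257.   329.3] o [ 6.390e-01  3.071e+00 -3.000e-03] F [ 0.9 -0.5  0.1] w 87.8 g 0.0 q [-0.5   0.43  1.83 -0.    0.88 -1.66]
[-70.1  -2.4 329.3]
202  88  88  98 106 110 110 114 112 112 115 112 101  89  90  95 100 101 100  96
203  88  88  98 109 115 119 118 119 121 123 122 109  95  89  96  99  94  89  82
204  91  92 103 118 128 132 132 131 131 134 132 120 109 111 119 120 113  95  84
205 102 105 116 135 146 150 147 142 142 143 144 137 130 133 139 138 128 108  89
206 128 128 133 145 156 159 154 147 148 150 152 148 138 137 135 133 122 104  83
207 142 138 135 142 147 149 146 144 144 147 145 136 120 111 109 114 111  95  83
208 121 113 115 119 128 128 125 125 127 128 125 114  99  89  92 101 106  96  85
209  98  94  98 108 115 118 114 113 112 112 108 103  90  85  88 101 107 100  91
210  89  86  99 108 114 113 112 107 107 105 102  99  93  85  87 102 109 103  92
211  90  85  96 106 109 107 108 106 106 104 105  98  93  85  88 100 110 106  92
232 116 114 112 116 137 158 167 166 168 165 163 162 157 138 110  98  97 104 107
233 114 115 113 118 134 152 163 167 167 164 163 161 156 141
[... 280 characters left out ...]
 126 143 157 160 158 159 156 156 151 142 119 104 100 106 111
238 115 115 113 114 122 137 150 155 156 154 154 156 153 141 123 104  99 104 114
239 113 114 114 114 117 134 149 153 154 156 158 154 148 137 120 104  98 105 112
240 114 113 113 115 117 128 141 144 145 147 146 142 131 123 112  97  97 104 107
241 116 114 113 113 116 119 121 119 120 121 121 117 111 106 101  99  98 103 106
242 115 115 115 114 113 115 113 111 107 103 102 100 100 100  97  98  98 103 102
243 114 116 116 114 113 114 113 111 106 101  99  99  99  98  97  96  99 104 103
244 115 116 116 117 115 116 114 112 108 101 100  98  98 102 101 101 102 103 100
245 116 118 118 118 117 116 115 115 110 106 102 103 104 105 105 107 108 105 101
```

Request:
step_arm([
  [[-0.34,0.15,0,-0.402,-0.916,0,0],[-0.34,0.15,0,-0.402,-0.916,0,0],[-0.34,0.15,0,-0.402,-0.916,0,0],[-0.34,0.15,0,-0.402,-0.916,0,0],[-0.34,0.15,0,-0.402,-0.916,0,0]],
])

```text
t: 21.38
ee_pos: [409.8, -218.4, 325.5]
orientation: [0.57, 2.74, -0.102]
ft_force: [0.0, 0.2, 0.1]
width: 41.2
grasp_force: 0.0
```

Request:
step_arm([
  [[-0.34,0.15,-0.2,-0.402,-0.916,0,0],[-0.34,0.15,-0.3,-0.402,-0.916,0,0],[-0.34,0.15,-0.4,-0.402,-0.916,0,0],[0,0,-0.6,0,0,0,0],[0,0,-0.5,0,0,0,0]],
])

```text
t: 22.0
ee_pos: [380.8, -210.9, 272.5]
orientation: [0.541, 2.615, -0.114]
ft_force: [-0.0, -0.4, -0.5]
width: 0.3
grasp_force: 0.0
```

```bash
python3 - <<'E'
from h import *
st();o=readout.get_obs();print(cs(o['ee_pos']))
R=cv2.Rodrigues(np.array(o['orientation'],float))[0];d=R[:,2];print('dir case',d@X,d@Y,d[2],'tip',cs(np.array(o['ee_pos'])+182*d))
E
```

```text
t 22.0 p [ 380.8 -210.9  272.5] o [ 0.541  2.615 -0.114] F [-0.  -0.4 -0.5] w 0.3 g 0.0 q [-0.56  0.35  2.25  0.84  0.11 -2.54]
[-194.9   -6.9  272.5]
dir case 0.45846617073332024 0.015139364126576694 -0.8885828998731458 tip [-111.5   -4.1  110.8]
```

Tilting by 32° runs into the wrist joint's limit (q5 = 0.11), so I'll go back to about 12° and press higher up on the handle, where the gripper's body stays above the lid.

Request:
step_arm([
  [[0.21,-0.07,0,0.402,0.916,0,0],[0.21,-0.07,0,0.402,0.916,0,0],[0.21,-0.07,0,0.402,0.916,0,0],[0.21,-0.07,0,0.33,0.75,0,0],[0,0,0,0,0,0,0]],
])

```text
t: 22.62
ee_pos: [420.5, -223.2, 273.5]
orientation: [0.582, 2.838, -0.041]
ft_force: [0.6, 1.0, 0.5]
width: 0.8
grasp_force: 0.0
```

```bash
cat >> h.py <<'E'
def rep():
    st();o=readout.get_obs();R=cv2.Rodrigues(np.array(o['orientation'],float))[0];d=R[:,2];y=R[:,1];f=np.array(o['ft_force'])
    print('tcp',cs(o['ee_pos']),'dir',np.round([d@X,d@Y,d[2]],3),'tooly',np.round([y@X,y@Y,y[2]],3),'tip',cs(np.array(o['ee_pos'])+182*d),'Fcase',np.round([f@X,f@Y,f[2]],1))
E
python3 -c "
from h import *
rep()"
```

```text
t 22.62 p [ 420.5 -223.2  273.5] o [ 0.582  2.838 -0.041] F [0.6 1.  0.5] w 0.8 g 0.0 q [-0.53  0.4   2.1   0.13  0.4  -1.81]
tcp [-153.6   -2.1  273.5] dir [ 0.243  0.023 -0.97 ] tooly [-0.012  1.     0.021] tip [-109.5    2.1   97. ] Fcase [0.2 1.2 0.5]
```

Request:
step_arm([
  [[0,-0.045,-0.33,0,0,0,0],[0,-0.04,-0.33,0,0,0,0],[0.064,-0.028,-0.25,0,0,0,0],[0.044,-0.019,-0.142,0,0,0,0],[0,0,0,0,0,0,0]],
])

```text
t: 23.25
ee_pos: [425.1, -229.3, 221.0]
orientation: [0.587, 2.837, -0.039]
ft_force: [-0.5, -0.3, -0.1]
width: 0.6
grasp_force: 0.0
```

```bash
python3 -c "
from h import *
rep()"
```

```text
t 23.25 p [ 425.1 -229.3  221. ] o [ 0.587  2.837 -0.039] F [-0.5 -0.3 -0.1] w 0.6 g 0.0 q [-0.53  0.51  2.1   0.19  0.29 -1.87]
tcp [-146.9   -5.9  221. ] dir [ 0.242  0.024 -0.97 ] tooly [-0.009  1.     0.023] tip [-103.    -1.5   44.5] Fcase [-0.4 -0.5 -0.1]
```

Request:
step_arm([
  [[0.079,-0.035,-0.124,0,0,0,0],[0.108,-0.047,-0.09,0,0,0,0],[0.043,-0.019,-0.02,0,0,0,0],[0.043,-0.019,-0.02,0,0,0,0],[0,0,0,0,0,0,0]],
])

```text
t: 23.88
ee_pos: [439.4, -235.7, 209.0]
orientation: [0.587, 2.835, -0.04]
ft_force: [-0.5, 0.2, 0.5]
width: 0.4
grasp_force: 0.0
```

```bash
python3 -c "
from h import *
rep()"
```

```text
t 23.88 p [ 439.4 -235.7  209. ] o [ 0.587  2.835 -0.04 ] F [-0.5  0.2  0.5] w 0.4 g 0.0 q [-0.53  0.55  2.07  0.19  0.28 -1.87]
tcp [-131.3   -6.   209. ] dir [ 0.244  0.024 -0.969] tooly [-0.008  1.     0.023] tip [-86.9  -1.6  32.6] Fcase [-0.6  0.   0.5]
```

Request:
step_arm([
  [[0.037,-0.016,0,0,0,0,0],[0.037,-0.016,0,0,0,0,0],[0.037,-0.016,0,0,0,0,0],[0,0,0,0,0,0,0],[0,0,0,0,0,0,0]],
])

```text
t: 24.5
ee_pos: [441.7, -236.4, 208.2]
orientation: [0.589, 2.844, -0.035]
ft_force: [-12.9, 3.5, 8.7]
width: 0.7
grasp_force: 6.6
```

```bash
python3 - <<'E'
from h import *
rep();snap('scene','s8');snap('wrist','w8')
def e(th,a,b,y):
  s,c=np.sin(th),np.cos(th);return wc(-70-(a*s+b*c),y,58+(-a*c+b*s))
for th in(0,.1,.3,.6,.8,1.1): print(th,[np.round(proj(f,e(th,51,10.5,y))).tolist() for f in('s8','w8') for y in(-12,8)])
p=cv2.imread('pics/s8.png').astype(int)
for v in range(206,246,1): print(v,' '.join('%3d'%x for x in p[v,298:326].mean(1)))
E
```

```text
t 24.5 p [ 441.7 -236.4  208.2] o [ 0.589  2.844 -0.035] F [-12.9   3.5   8.7] w 0.7 g 6.6 q [-0.53  0.55  2.06  0.18  0.29 -1.86]
tcp [-128.9   -5.7  208.2] dir [ 0.235  0.026 -0.972] tooly [-0.008  1.     0.024] tip [-86.1  -1.   31.3] Fcase [-13.2  -2.    8.7]
0 [[316.0, 234.0], [307.0, 234.0], [304.0, 221.0], [332.0, 221.0]]
0.1 [[316.0, 235.0], [307.0, 236.0], [303.0, 216.0], [332.0, 216.0]]
0.3 [[316.0, 238.0], [308.0, 238.0], [303.0, 207.0], [333.0, 207.0]]
0.6 [[317.0, 240.0], [308.0, 241.0], [302.0, 198.0], [335.0, 198.0]]
0.8 [[317.0, 240.0], [308.0, 241.0], [302.0, 194.0], [336.0, 194.0]]
1.1 [[317.0, 239.0], [308.0, 240.0], [300.0, 196.0], [338.0, 196.0]]
206  59  65  71  79  87  95 102 113 119 122 128 132 134 140 142 140 141 140 141 140 137 134 128 124 120 113 104  95
207  56  59  63  69  73  81  88  94  98 103 111 115 119 123 124 125 125 125 126 123 121 115 110 105 101  96  87  79
208  60  58  57  58  64  67  72  82  83  87  92  96  99 101 102 103 103 105 104 102  99  95  93  89  84  77  74  66
209  66  58  54  57  56  60  63  68  70  76  79  79  84  84  88  87  88  88 
[... 3515 characters left out ...]
 114
240 147 143 129 110 105 108 108 105 103 106 105 104 103 101 100 103 101  99  99  99  99  97  98 100 101 100 100 104
241 131 127 116 103 101 103 100 100 101 101 100 100 100 100  99 101 104 103 101  99  99 100 100 100  99 102 107 116
242 113 111 105 101 102 101 102 102 102 100 101  99 101 100 100 101 102 101 102 102  98 100  99 100  99 104 114 123
243 117 113 106 101 101 100 102 100 104 100 102 100 101 100 100 101 101 101 101  99  98 100  99 100  99 101 105 112
244 130 129 115 106 103 105 107 106 106 107 109 107 107 108 102 102 101 100 101 100  99  97  97  99  98 101 101 103
245 133 131 121 113 112 111 113 115 116 118 117 116 115 113 108 102 101 101 100  99 100  97  97  98  98 100 102 101
```

Request:
step_arm([
  [[0.055,-0.024,0,0,0,0,0],[0.055,-0.024,0,0,0,0,0],[0,0,0,0,0,0,0],[0,0,0,0,0,0,0],[0,0,0,0,0,0,0]],
])

```text
t: 25.22
ee_pos: [443.9, -237.0, 207.0]
orientation: [0.59, 2.854, -0.029]
ft_force: [-26.2, 8.7, 16.2]
width: 0.8
grasp_force: 13.5
```

```bash
python3 -c "
from h import *
rep()"
```

```text
t 25.23 p [ 443.9 -237.   207. ] o [ 0.59   2.854 -0.029] F [-26.2   8.7  16.2] w 0.8 g 13.5 q [-0.53  0.56  2.06  0.18  0.31 -1.85]
tcp [-126.6   -5.3  207. ] dir [ 0.225  0.027 -0.974] tooly [-0.009  1.     0.026] tip [-85.7  -0.4  29.8] Fcase [-27.5  -2.6  16.2]
```

Request:
step_arm([
  [[-0.2,0.09,0,0,0,0,0],[-0.4,0.17,0.1,0,0,0,0],[-0.4,0.17,0.8,0,0,0,0],[0,0,1,0.402,0.916,0,0],[0,0,1,0.402,0.916,0,0]],
])

```text
t: 25.85
ee_pos: [399.7, -218.7, 355.8]
orientation: [0.618, 2.971, 0.002]
ft_force: [1.0, -0.4, -0.0]
width: 0.4
grasp_force: 0.0
```

Request:
step_arm([
  [[-0.6,0.26,0.5,0.402,0.916,0,0],[-0.6,0.26,0,0,0,0,0],[0,0,0,0,0,0,0],[0,0,0,0,0,0,0],[0,0,0,0,0,0,0]],
])

```text
t: 26.48
ee_pos: [340.7, -193.1, 378.8]
orientation: [0.633, 3.036, 0.025]
ft_force: [0.3, -0.1, 0.4]
width: 0.5
grasp_force: 0.0
```

```bash
python3 - <<'E'
from h import *
rep();snap('scene','s9');snap('wrist','w9')
def e(th,a,b,y):
  s,c=np.sin(th),np.cos(th);return wc(-70-(a*s+b*c),y,58+(-a*c+b*s))
for th in(0,.2,.4,.8,1.1): print(th,[np.round(proj(f,e(th,a,b,-2))).tolist() for f in('s9','w9') for a,b in((51,10.5),(8,7.5))])
print('seat',proj('s9',wc(-67.5,-2,98.2)),proj('w9',wc(-67.5,-2,98.2)))
p=cv2.imread('pics/s9.png').astype(int)
for v in range(200,244): print(v,' '.join('%3d'%x for x in p[v,303:322].mean(1)))
E
```

```text
t 26.48 p [ 340.7 -193.1  378.8] o [0.633 3.036 0.025] F [ 0.3 -0.1  0.4] w 0.5 g 0.0 q [-0.56  0.11  2.15  0.04  0.86 -1.74]
tcp [-238.8   -6.7  378.8] dir [ 0.036  0.024 -0.999] tooly [-0.003  1.     0.024] tip [-232.2   -2.3  197. ] Fcase [0.3 0.  0.4]
0 [[312.0, 234.0], [311.0, 222.0], [316.0, 278.0], [317.0, 299.0]]
0.2 [[312.0, 237.0], [311.0, 222.0], [316.0, 273.0], [317.0, 298.0]]
0.4 [[312.0, 239.0], [311.0, 222.0], [316.0, 269.0], [317.0, 299.0]]
0.8 [[312.0, 241.0], [311.0, 221.0], [317.0, 265.0], [317.0, 300.0]]
1.1 [[313.0, 240.0], [311.0, 220.0], [317.0, 267.0], [317.0, 302.0]]
seat (np.float64(310.1392502864843), np.float64(205.0141993295731)) (np.float64(317.31842994259324), np.float64(333.0187708818065))
200  46  44  46  43  40  43  44  42  39  41  40  44  42  43  42  40  44  42  43
201  49  48  46  47  41  40  41  43  44  40  43  42  38  40  42  44  39  41  42
202  50  52  51  52  48  46  46  44  41  44  39  44  44  42  40  41  40  41  39
203  53  53  51  52  52  49  52  51  50  45  48  43  45  44  45  43  44  42  45
204  53  50  52  53  55  56  54  56  54  52  51  
[... 2450 characters left out ...]
  50  48  50  52  51  52  50  49  49  50  51  54  56  56  53
236  54  53  51  53  54  54  55  53  51  52  51  49  50  51  50  52  52  54  54
237  66  67  68  68  72  72  69  61  56  51  52  55  51  52  51  51  55  55  55
238 105 105 106 106 109 108 100  82  63  58  56  58  57  53  53  51  56  57  57
239 140 140 139 142 143 142 131 108  77  59  57  57  57  54  53  54  56  58  58
240 153 154 155 153 156 153 146 123  86  63  59  58  58  55  52  53  57  58  61
241 155 153 154 154 154 155 147 128  93  67  60  59  58  56  51  51  56  57  58
242 155 154 156 155 155 153 150 132  98  69  60  57  61  55  55  53  57  57  57
243 155 156 157 156 155 153 150 132 101  73  60  59  58  55  53  55  56  60  60
```

```bash
python3 - <<'E'
from h import *
p=cv2.imread('pics/w9.png').astype(int)
for v in range(250,345,2): print(v,' '.join('%3d'%x for x in p[v,291:345:3].mean(1)))
E
```

```text
250  34  37  38  35  38  36  38  37  42  42  34  47  38  37  38  38  37  39
252  37  37  39  37  35  34  36  36  45  35  33  47  37  37  37  40  37  39
254  35  34  32  37  36  35  34  37  65  48  36  64  36  35  36  36  36  36
256  33  32  34  35  36  34  34  37  68  48  35  67  37  36  36  36  36  33
258  33  32  33  33  35  34  33  39  70  48  32  73  35  36  34  34  35  35
260  33  35  31  34  33  34  35  43  78  46  32  80  34  32  32  33  35  35
262  33  33  31  34  33  33  34  39  75  47  31  78  33  33  36  33  34  36
264  30  30  29  31  31  31  32  39  79  51  39  82  29  33  31  33  32  32
266  31  31  31  28  33  32  31  41  87  46  44  89  33  31  32  30  31  35
268  37  38  36  35  37  38  38  44  85  47  47  85  37  38  36  39  39  39
270  38  37  37  38  35  36  37  46  82  59  58  87  36  38  35  39  37  36
272  37  37  37  36  33  36  38  47  88  53  53  91  33  39  38  41  39  38
274  38  39  37  36  35  38  38  46  83  59  59  90  32  39  39  37  36  39
276  39  39  38  39  41  42  38  48  88  60  59  91  35  41  39  40  39  38
278  39  39  39  38  37  40  39  50 
[... 1847 characters left out ...]
  60  60  62  60
328  41  41  42  43  40  41  40  40  74  80  61  60  60  61  60  60  62  61
330  62  59  61  60  62  60  61  60  60  60  62  61  63  62  62  61  62  62
332  61  62  62  62  62  62  62  58  61  61  61  62  59  60  60  60  62  60
334  63  61  60  61  62  59  62  61  62  62  61  61  60  62  61  61  60  60
336  32  30  31  28  30  30  32  30  30  31  32  32  32  31  30  27  31  30
338  26  21  22  24  25  23  23  21  23  22  21  18  24  22  23  19  19  22
340  20  21  20  21  23  21  21  20  19  21  21  20  20  21  23  24  22  25
342  21  21  22  22  21  25  20  21  21  22  24  18  20  19  20  22  24  23
344  23  21  20  23  21  23  22  21  17  18  23  22  20  25  22  23  20  20
```

Request:
step_arm([
  [[0.81,-0.33,0,0,0,0,0],[0.81,-0.33,0,0,0,0,0],[0.81,-0.33,0,0,0,0,0],[0.8,-0.33,0,0,0,0,0],[0,0,0,0,0,0,0]],
])

```text
t: 27.2
ee_pos: [503.7, -259.6, 378.1]
orientation: [0.632, 3.036, 0.025]
ft_force: [-0.5, 0.7, -0.1]
width: 0.5
grasp_force: 0.0
```

```bash
python3 - <<'E'
from h import *
rep();snap('wrist','w10');snap('scene','s10')
def e(th,a,b,y):
  s,c=np.sin(th),np.cos(th);return wc(-70-(a*s+b*c),y,58+(-a*c+b*s))
for th in(0,.1,.2,.4,.8,1.1): print(th,[np.round(proj(f,e(th,a,b,-2)),1).tolist() for f in('s10','w10') for a,b in((51,10.5),(44,7.5),(8,7.5))])
print('bar',[np.round(proj('w10',wc(-67.5,y,98.2)),1) for y in(-25,21)],proj('s10',wc(-67.5,-2,98.2)))
p=cv2.imread('pics/w10.png').astype(int);u=int(proj('w10',wc(-77,-2,40))[0]);print(u)
for v in range(150,262,2): print(v,' '.join('%3d'%x for x in p[v,u-36:u+38:4].mean(1)))
p=cv2.imread('pics/s10.png').astype(int)
for v in range(202,244,2): print(v,' '.join('%3d'%x for x in p[v,303:322].mean(1)))
E
```

```text
t 27.2 p [ 503.7 -259.6  378.1] o [0.632 3.036 0.025] F [-0.5  0.7 -0.1] w 0.5 g 0.0 q [-0.5   0.37  1.79  0.03  0.95 -1.68]
tcp [-62.8  -2.  378.1] dir [ 0.036  0.024 -0.999] tooly [-0.004  1.     0.024] tip [-56.2   2.4 196.3] Fcase [-0.7  0.4 -0.1]
0 [[311.5, 233.9], [311.3, 231.1], [311.0, 221.9], [312.8, 154.5], [312.8, 157.8], [312.8, 162.5]]
0.1 [[311.7, 235.4], [311.5, 232.4], [311.0, 222.0], [312.8, 150.6], [312.8, 154.3], [312.8, 162.0]]
0.2 [[311.8, 236.7], [311.6, 233.6], [311.0, 222.0], [312.8, 146.8], [312.8, 151.0], [312.8, 161.5]]
0.4 [[312.1, 238.9], [311.9, 235.6], [311.1, 221.9], [312.8, 139.7], [312.8, 144.7], [312.8, 160.8]]
0.8 [[312.5, 240.7], [312.2, 237.3], [311.0, 221.2], [312.8, 128.0], [312.8, 134.6], [312.8, 160.5]]
1.1 [[312.6, 239.7], [312.3, 236.6], [311.0, 220.1], [312.8, 122.7], [312.8, 129.9], [312.8, 161.4]]
bar [array([288.7, 181.3]), array([337. , 181.3])] (np.float64(310.1392502864843), np.float64(205.0141993295731))
312
150 116 115 111 114 118 117 119 115 113 115 111 117 116 113 117 112 115 117 106
152 117 115 114 114 116 115 118 116 116 114 11
[... 5333 characters left out ...]
 104 109 110 110 111 110 110 109 103  98  98  98  97  95  98
228 109 108 106 104 107 111 110 110 109 108 109 107 105  97  98  98 100 104 108
230 111 111 110 110 114 118 117 117 118 119 121 119 111  98  96 103 108 111 114
232 111 112 110 112 123 134 137 138 138 137 140 138 126 109 105 110 112 115 113
234 111 110 110 110 112 116 114 110 111 112 113 114 109 107 109 111 112 110 111
236 111 112 113 110 111 108 107 106 109 109 110 110 109 111 111 111 112 111 112
238 110 111 111 112 111 110 111 110 109 111 109 108 109 110 110 110 111 112 112
240 111 111 112 112 111 110 112 110 111 110 113 110 110 110 108 107 110 109 112
242 112 111 113 112 112 111 110 110 110 111 112 114 113 112 110 109 110 109 111
```

The handle end is at w10 row 155 (154.5 expected when flat) and s10 row 233 (234 expected). The crossbar sits at w10 row 179, on the seat, and the robot is clear. Handing in.

```bash
python3 -c "
from h import *
print(ctrl.close_job())"
```

```text
the job is handed in; nothing more can be done
None
```

The fossil is in the label card's pocket, the lid is shut, and the loop is hooked behind the keeper's lip with the lever flat; I handed the job in at about 27 s and no verdict came back. The last images fit a flat lever and a seated crossbar, but loop stretch was not measured directly.

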